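# Release a ratchet board holder and lay the finished board on the blue mat

### The job

Lift the red spring-loaded pawl off the ratchet wheel of the board holder and keep it up until the sprung jaw has backed all the way off the circuit board, then let the pawl drop back. Take the freed board out and set it down gently (no dropping), component side up, lying flat wholly on the blue mat. Leave the other things on the table where they are.

Things in the scene. Friction and masses are not known exactly. Their poses are not given: they have to be found in the camera images.
- holder: Board holder fixed to the table: dark steel base plate 110 mm (x) by 250 mm (y), 12 mm thick; origin at the centre of its underside. From -y to +y: fixed aluminium jaw (y -106 to -90 mm, top 33 mm high), circuit board, sprung jaw with orange lip, ratchet wheel, red pawl over it, and the pawl's pivot (y = 108 mm, 56 mm high) in a grey fork 28 mm wide, 62 mm high. Heights are above the table.
- wheel_axis (a point): Centre of the ratchet wheel, 25 mm radius, 8 mm thick, axis along the holder's x, at y = 45 mm, 34 mm high. Its bearings, 48 mm wide over all, reach 44 mm high. It turns with the jaw.
- pawl (a joint): Red pawl: arm 9 mm wide from its pivot towards -y of the holder, nose hooked behind a tooth of the wheel. Angle in rad: 0 = down in the teeth, grows as the knob end is lifted (at most 0.7). The nose clears the teeth at about 0.08 (knob 5 mm up); 0.25 (knob 17 mm up) is a safe lift. A spring pushes it down: about 2 N at the knob, 3 N at 0.25, 1 N more to unhook. Let go, it drops back.
- pawl_knob (a point): Centre of the pawl's red knob, a roller 18 mm long along the holder's x and 18 mm in diameter on a stem above the nose; when down it is 89 mm high, on the holder's centre line at y = 41 mm. It swings about the pawl's pivot, 67 mm along +y and 33 mm below. Pinch it from above on its two flat ends (fingers closing along the holder's x); nothing stands beside it, the wheel is 30 mm below.
- jaw (a joint): Sprung jaw, 84 mm wide along x, top 32 mm high: travel in m, 0 = closed on the board, 0.018 = fully backed off (towards +y of the holder). The ratchet holds it against a spring of about 7 N; with the pawl up it backs off by itself in under a second and stays there.
- jaw_lip (a point): Middle of the front edge of the sprung jaw's orange lip, on its top face, 32 mm high; while closed the lip overhangs the board's edge by 3 mm, 1 mm above it, so the board cannot come out.
- board: Finished red circuit board, loose, 0.1 kg: 80 mm (x) by 59 mm (y), 3 mm thick, black block 26 x 26 mm at its centre, top 27 mm above the underside. Origin at the centre of the underside, z up. Starts in the holder at y = -60 mm, axes parallel to the holder's, underside 24 mm high; grip the block on its two faces along x (the jaws stand 30 mm from its centre along y, 6 mm higher than the board).
- mat: Blue silicone mat stuck to the table, empty: 160 mm (x) by 210 mm (y), 3 mm thick; origin at the centre of its underside.
- spool: White solder spool, 50 mm diameter, 26 mm high, leave alone; origin under its centre.
- battery: AA cell lying down, 51 mm long, 14 mm diameter, leave alone; origin under its centre.
- cutters: Blue-handled flush cutters lying flat, 140 mm long, leave alone.
- screwdriver: Red screwdriver lying down, 160 mm long, leave alone.
- flux_jar: Small grey jar with a yellow cap, 40 mm diameter, 45 mm high, leave alone.
- marker: Grey and blue marker pen lying down, 110 mm long, leave alone.
- board_corner0 (a point): The board's -x -y corner (40 mm and 29.5 mm from its centre), on its underside.
- board_corner1 (a point): The board's -x +y corner (40 mm and 29.5 mm from its centre), on its underside.
- board_corner2 (a point): The board's +x -y corner (40 mm and 29.5 mm from its centre), on its underside.
- board_corner3 (a point): The board's +x +y corner (40 mm and 29.5 mm from its centre), on its underside.
There are look-alikes about, which are no part of the job. Of the things shaped like the board, the red one is meant.

How it is judged:
On the way:
1. the jaw has backed fully off (at least 16 mm) while the board still lies in the holder (value of joint jaw above 0.016 m and distance of board from where it was at the start of the episode below 0.015 m), for 0.1 s.
At the end, for the whole second after the job is handed in: The jaw is backed off by more than 16 mm, the pawl is down on the wheel again (under 0.15 rad), the board lies still, component side up and flat (within 0.08 rad) with all four corners inside the mat's edges, and it is let go (value of joint jaw above 0.016 m and value of joint pawl below 0.15 rad and x of board_corner0 in the frame of mat between -0.08 and 0.08 m and y of board_corner0 in the frame of mat between -0.105 and 0.105 m and x of board_corner1 in the frame of mat between -0.08 and 0.08 m and y of board_corner1 in the frame of mat between -0.105 and 0.105 m and x of board_corner2 in the frame of mat between -0.08 and 0.08 m and y of board_corner2 in the frame of mat between -0.105 and 0.105 m and x of board_corner3 in the frame of mat between -0.08 and 0.08 m and y of board_corner3 in the frame of mat between -0.105 and 0.105 m and z of board in the frame of mat between 0.001 and 0.006 m and angle between board's own z axis and vertical below 0.08 rad and linear speed of board below 0.02 m/s and contact force between the fingers and board below 0.05 N); the robot touches nothing.
It fails at once if the board was dropped (moving faster than 0.55 m/s while not held, a fall of about 15 mm) (contact force between the fingers and board below 0.01 N and linear speed of board above 0.55 m/s).
It fails at once if another thing on the table was moved by more than 30 mm (distance of any of spool, battery, cutters, screwdriver, flux_jar, marker from where it was at the start of the episode above 0.03 m).
It also fails if it takes over 53 s, if anything falls off the work surface, if the arm or the gripper's body presses on something with over 40 N, if the wrist force passes 120 N, or if a joint passes its speed limit or range.

### The arm

A 6-joint arm with a two-finger parallel gripper is mounted at the origin on the work surface. World frame = base frame: x ahead of the robot, y to its left, z up, the work surface at z = 0. Lengths are in m, angles in rad, forces in N, time in s.
With the tool pointing down it reaches from about 0.225 to 0.725 m from the base axis. Payload 3.1 kg.
Tool frame: the origin (TCP) lies at the very end of the fingers, on their centre line; the grasp point (between the pads) lies 19 mm behind it; z points along the fingers, y is the line along which they close (so a half turn about z gives the same grasp; the last joint's range is limited). The gripper opens to 85 mm and grips with 20 to 120 N. Pads are 22 mm wide; open, the fingers measure 114 mm over their backs; the gripper's body (76 mm by 85 mm) begins 54 mm behind the grasp point. The pads swing forward as they close: fully open they stand 13 mm farther back than shut.
Start: joints at [1.03, 0.048, 0.099, 1.622, 0, 1.443], TCP at [0.211, 0.481, 0.231] pointing down, gripper open.
Joint ranges: [-2.91, 2.91], [-0.99, 1.94], [-1.21, 1.42], [-2.12, 2.29], [-1.49, 1.47], [-3.14, 3.14]. Speed limits (rad/s): [2.79, 2.79, 3.14, 3.14, 3.14, 3.14].

### API

Orientations are given as a unit quaternion [x, y, z, w].
In Python, from rig import get_state, read_camera, camera_info, close_job gives the robot as it stands.
- The arm moves only by the tool play_rows, never from a script. Its argument "rows" is a list of rows, each an object of numbers: "tx", "ty", "tz": the shift along the tool's x, y, z in mm; "wx", "wy", "wz": the turn, a rotation vector about the tool's x, y, z in degrees; "grip": the opening, from 0 (shut) to 1 (fully open). In form: [{"tx": .., "ty": .., "tz": .., "wx": .., "wy": .., "wz": .., "grip": ..}, ...]. A call has exactly 5 rows; each row is the pose to reach, as a shift and turn from the pose commanded when the call began, along the tool's axes at that moment; what a row does not reach only later rows make up. A row lasts 1/10 s, in which the tool goes at most 50 mm and 8.59 degrees, less where a joint would pass 70% of its speed; a pose out of reach is approached as far as the arm can. A call with a gripper value outside its range is refused whole. The fingers move at their own pace and stop on an object; "force" is the grip in N (left out, the last holds). Time passes only in rows, so rows that repeat a pose let the fingers close, or fill a call up. It gives the time, the measured TCP pose, the force, the opening and the grip force at its end, in the units of the state.
- get_state(): the state, without advancing time (a new reading comes with each control period).
- read_camera(name): name is "side" or "top" or "wrist"; returns (picture, depth): 420x560x3 uint8, blue, green, red; 420x560 float32, m along the optical axis (not along the pixel's ray), 0 where there is no reading.
- camera_info(name): a dict with "mtx" (3x3 intrinsics, pixels), "R" (3x3) and "t" (3): a world point X has camera coordinates R X + t. Camera axes: x right, y down, z forward; pixel columns grow to the right and rows downward; lengths in m; the calibration is good to about 2 mm. A picture is of the moment at which its call begins: read the wrist's pose just before it. camera_info takes no time and is no camera call; for the wrist camera it gives the pose at the moment of the call.
- close_job(): hands the job in; it is judged then, once.
The state is a dict: "time_s": time; "q": joint angles; "dq": joint speeds; "joint_efforts": joint torques, N m; "ee_pos": TCP position; "eef_rot": TCP orientation; "contact_force": force on the tool from outside, world axes, zero at the start; "wrist_torque": the same for the moment, N m; "finger_gap": finger opening in m; "grip_force": force on a finger pad.
Only numpy, scipy, OpenCV 4.12 (cv2) and the standard library are available. Lean on these libraries where they do the work, as an engineer would, in place of code of your own. Each camera call takes 0.05 s, during which the arm holds its last target. There are 200 camera calls.

## Working session

There is one attempt and no reset: what is moved stays moved. The work goes in short steps, Python scripts to look and compute and a tool call to move; the robot and the scene stay as the last step left them, time stands still between calls to the robot, and variables do not carry over. Pictures are saved under pics/ and viewed, at most 10 in all, crops included, and the job is handed in when it is done.

Besides the shell and the picture viewer there is one more tool, called after "Emit:" by a JSON object that holds its "op" and its "data". play_rows: Moves the arm, as the interface text tells. Its arguments: {"type":"object","properties":{"rows":{"type":"array"},"force":{"type":"number"}},"required":["rows"]}

```bash
ls; mkdir -p pics; cat > h.py <<'E'
import numpy as np,cv2
from rig import *
def cam(n):
    i=camera_info(n); p,d=read_camera(n); return p,d,{k:np.array(i[k],float) for k in('mtx','R','t')}
def ray(c,u,v,z):
    r=c['R'].T@np.linalg.solve(c['mtx'],[u,v,1.]); o=-c['R'].T@c['t']; return o+r*(z-o[2])/r[2]
def pts(d,c):
    v,u=np.indices(d.shape); P=np.stack([u,v,np.ones_like(u)],-1)@np.linalg.inv(c['mtx']).T*d[...,None]
    return (P-c['t'])@c['R']
E
python3 - <<'E'
from h import *
s=get_state();print(s['time_s'],s['ee_pos'],s['eef_rot'],s['finger_gap'])
for n in('top','side'):
    p,d,c=cam(n); np.savez(n+'.npz',p=p,d=d,**c); cv2.imwrite(f'pics/{n}.png',p)
    print(n,-c['R'].T@c['t'],c['R'][2])
E
```

```text
pics
0.0 [0.21032827 0.48036272 0.23014124] [ 2.04957064e-01  9.78770285e-01 -1.09427200e-03 -3.65536286e-04] 0.08512610941779417
top [ 0.48645562 -0.06488841  0.94756629] [ 0.08067601  0.03063139 -0.99626959]
side [ 0.25916242 -0.62609355  0.83444055] [ 0.29112669  0.57584976 -0.76396486]
```

View pics/top.png

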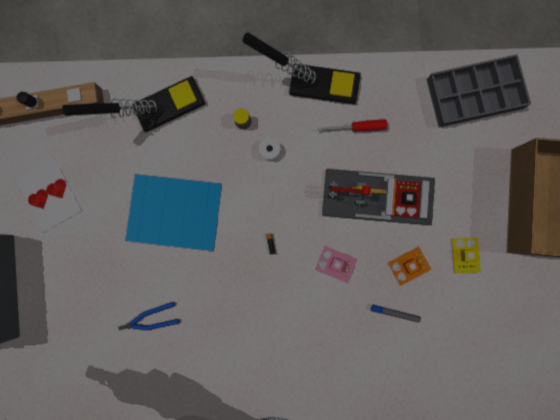

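View pics/side.png

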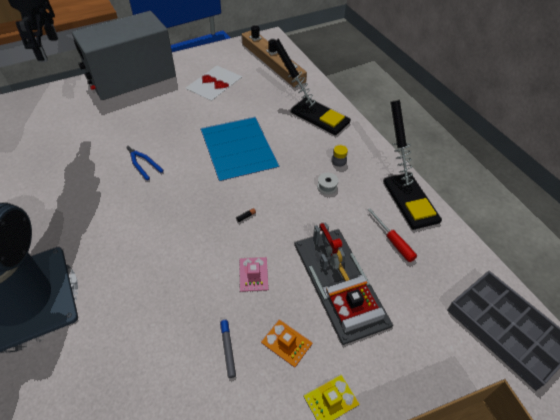

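The top view shows the holder at about (378,197). Its pawl knob is at (366,189) and the red board with the black block at (408,198), fixed jaw to the right. The blue mat is at (175,213). 
Possible look-alikes:
- **Board:** red in holder (408,198), pink (336,264), orange (409,266), yellow (466,255). I choose the red one in the holder.
- **Red things for the knob:** knob (366,189), screwdriver (370,126), paper hearts (48,193). I choose the one on the holder.

```bash
python3 - <<'E'
from h import *
f=np.load('top.npz');c=f;p=f['p'];d=f['d'];P=pts(d,c)
hsv=cv2.cvtColor(p,cv2.COLOR_BGR2HSV);H,S,V=cv2.split(hsv)
print('table z',np.median(P[300:330,200:300,2]))
def rect(m,z,name):
    m=cv2.morphologyEx(m.astype(np.uint8),cv2.MORPH_CLOSE,np.ones((5,5)))
    cs,_=cv2.findContours(m,0,1);k=max(cs,key=cv2.contourArea)[:,0]
    w=np.array([ray(c,u,v,z)[:2] for u,v in k],np.float32)
    r=cv2.minAreaRect(w);print(name,r,'\n',cv2.boxPoints(r).round(4).tolist());return r
m=(H>90)&(H<115)&(S>120);m[:,:100]=0;m[:,250:]=0;m[280:]=0
rect(m,.003,'mat')
R=np.zeros_like(H,bool);R[160:232,315:445]=1
# plate: non-table pixels by colour in region
m=R&(V<75);rect(m,.012,'plate')
red=((H<8)|(H>172))&(S>150)
for n,mm in(('knob',R&red&(P[...,2]>.08)),('block',R&(P[...,2]>.042)&(np.indices(H.shape)[1]>395)),('red board',R&red&(np.indices(H.shape)[1]>390))):
    q=P[mm];print(n,mm.sum(),q.mean(0).round(4),np.median(q,0).round(4),q.min(0).round(4),q.max(0).round(4))
rect(R&red&(np.indices(H.shape)[1]>390),.027,'board')
y=R&(P[...,2]>.02)&(P[...,2]<.04)&(S<60)&(np.indices(H.shape)[1]>415)
rect(y,.033,'fixedjaw')
# side: knob
f=np.load('side.npz');p2=f['p'];P2=pts(f['d'],f);h2=cv2.cvtColor(p2,cv2.COLOR_BGR2HSV);r2=((h2[...,0]<8)|(h2[...,0]>172))&(h2[...,1]>150)
r2[:215]=0;r2[330:]=0;r2[:,:300]=0;r2[:,390:]=0
q=P2[r2&(P2[...,2]>.08)];print('side knob',len(q),q.mean(0).round(4),q.min(0).round(4),q.max(0).round(4))
a=cv2.resize(np.load('top.npz')['p'][160:235,315:445],None,fx=5,fy=5,interpolation=2)
b=cv2.resize(p2[215:345,285:395],None,fx=3,fy=3,interpolation=2)
o=np.zeros((375+0,650,3),np.uint8);o[:]=a;cv2.imwrite('pics/crop.png',np.clip(o*1.6,0,255).astype(np.uint8))
E
```

```text
table z 0.0006493712595381671
mat ((0.5723766088485718, 0.22465208172798157), (0.2078840136528015, 0.15787097811698914), 82.77189636230469) 
 [[0.48100000619888306, 0.1315000057220459], [0.6376000046730042, 0.11159999668598175], [0.6638000011444092, 0.31779998540878296], [0.507099986076355, 0.3377000093460083]]
plate ((0.5992332100868225, -0.2503228187561035), (0.25042974948883057, 0.10977884382009506), 83.91668701171875) 
 [[0.5314000248908997, -0.36899998784065247], [0.640500009059906, -0.3806000053882599], [0.6671000123023987, -0.1316000074148178], [0.5579000115394592, -0.11999999731779099]]
knob 71 [ 0.6    -0.2043  0.121 ] [ 0.603  -0.2085  0.0976] [ 0.4865 -0.2182  0.0901] [ 0.6118 -0.0649  0.9476]
block 171 [ 0.5816 -0.2869  0.1302] [ 0.5899 -0.3068  0.0522] [ 0.4865 -0.324   0.0424] [ 0.604  -0.0649  0.9476]
red board 470 [ 0.5943 -0.3115  0.0327] [ 0.5961 -0.3107  0.0285] [ 0.4865 -0.3441  0.013 ] [ 0.6338 -0.0649  0.9476]
board ((0.591635525226593, -0.31246286630630493), (0.05355211719870567, 0.07985424995422363), 83.86933135986328) 
 [[0.5490999817848206, -0.33480000495910645], [0.6284999847412109, -0.3433000147342682], [0.6341999769210815, -0.29010000824928284], [0.5547999739646912, -0.2815999984741211]]
fixedjaw ((0.5883587598800659, -0.34701603651046753), (0.018240364268422127, 0.08498814702033997), 83.09317016601562) 
 [[0.5450999736785889, -0.35100001096725464], [0.6294000148773193, -0.3612000048160553], [0.631600022315979, -0.34310001134872437], [0.5472999811172485, -0.3328999876976013]]
side knob 93 [ 0.5839 -0.2327  0.1337] [ 0.2592 -0.6261  0.0823] [ 0.6138 -0.2001  0.8344]
```

View pics/crop.png

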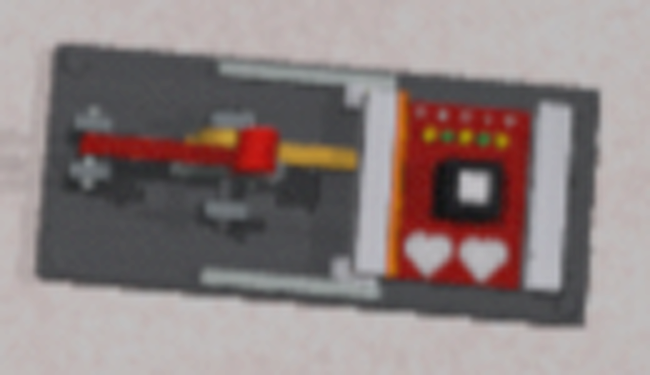

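The crop confirms the choice: the red knob sits at the left end of the wheel, and the red board with the black block lies between the orange lip and the fixed jaw. The holder measured 250×110 mm with a yaw of about -6.1°, and the knob matches its expected position to within 1–2 mm.

```bash
cat >> h.py <<'E'
from scipy.spatial.transform import Rotation as Ro
def go(x,y,z,yaw):  # yaw deg of tool y axis, tool down
    s=get_state();R0=Ro.from_quat(s['eef_rot']);a=np.radians(yaw)
    ty=np.array([np.cos(a),np.sin(a),0]);tz=np.array([0,0,-1.]);tx=np.cross(ty,tz)
    T=Ro.from_matrix(np.stack([tx,ty,tz],1))
    print('t',round(s['time_s'],2),'q',np.round(s['q'],2),'F',np.round(s['contact_force'],1),'gap',round(s['finger_gap'],4),'ee',np.round(s['ee_pos'],4))
    print('t mm',(R0.inv().apply(np.array([x,y,z])-s['ee_pos'])*1e3).round(1),'w deg',(R0.inv()*T).as_rotvec(degrees=True).round(2))
E
python3 -c "
from h import *
go(.6036,-.2095,.18,-6.1)"
```

```text
t 0.1 q [1.03 0.05 0.1  1.62 0.   1.44] F [ 0.3 -0.1 -0.1] gap 0.0851 ee [0.2103 0.4804 0.2302]
t mm [-637.1 -474.    51. ] w deg [-1.200e-01  6.000e-02  7.245e+01]
```

Emit:
{"op": "play_rows", "data": {"rows": [{"tx": -30, "ty": -22, "tz": 0, "wz": 4, "grip": 1}, {"tx": -65, "ty": -48, "tz": 0, "wz": 8, "grip": 1}, {"tx": -100, "ty": -75, "tz": 0, "wz": 12, "grip": 1}, {"tx": -136, "ty": -101, "tz": 0, "wz": 16, "grip": 1}, {"tx": -172, "ty": -128, "tz": 0, "wz": 20, "grip": 1}]}}

```text
validation failed for argument at $.ro...
```

```bash
python3 -c "
from h import *
go(.6036,-.2095,.18,-6.1)"
```

```text
t 0.1 q [1.03 0.05 0.1  1.62 0.   1.44] F [ 0.3 -0.1 -0.1] gap 0.0851 ee [0.2103 0.4804 0.2302]
t mm [-637.1 -474.    51. ] w deg [-1.200e-01  6.000e-02  7.245e+01]
```

Emit:
{"op": "play_rows", "data": {"rows": [{"tx": -30, "ty": -22, "tz": 0, "wx": 0, "wy": 0, "wz": 4, "grip": 1}, {"tx": -65, "ty": -48, "tz": 0, "wx": 0, "wy": 0, "wz": 8, "grip": 1}, {"tx": -100, "ty": -75, "tz": 0, "wx": 0, "wy": 0, "wz": 12, "grip": 1}, {"tx": -136, "ty": -101, "tz": 0, "wx": 0, "wy": 0, "wz": 16, "grip": 1}, {"tx": -172, "ty": -128, "tz": 0, "wx": 0, "wy": 0, "wz": 20, "grip": 1}]}}

```text
time_s: 0.6
ee_pos: [0.3171, 0.2931, 0.2308]
eef_rot: [0.373, 0.928, -0.0, -0.0]
contact_force: [0.6, -0.1, 0.1]
finger_gap: 0.0857
grip_force: 0.0
```

```bash
python3 -c "
from h import *
go(.6036,-.2095,.18,-6.1)"
```

```text
t 0.6 q [ 0.59 -0.19 -0.13  1.63 -0.    1.35] F [ 0.6 -0.1  0.1] gap 0.0857 ee [0.3171 0.2931 0.2308]
t mm [-554.6 -164.7   50.8] w deg [-3.000e-02  1.000e-02  5.233e+01]
```

Emit:
{"op": "play_rows", "data": {"rows": [{"tx": -43, "ty": -13, "tz": 0, "wx": 0, "wy": 0, "wz": 5, "grip": 1}, {"tx": -88, "ty": -26, "tz": 0, "wx": 0, "wy": 0, "wz": 10, "grip": 1}, {"tx": -133, "ty": -39, "tz": 0, "wx": 0, "wy": 0, "wz": 15, "grip": 1}, {"tx": -178, "ty": -53, "tz": 0, "wx": 0, "wy": 0, "wz": 20, "grip": 1}, {"tx": -223, "ty": -66, "tz": 0, "wx": 0, "wy": 0, "wz": 25, "grip": 1}]}}

```text
time_s: 1.1
ee_pos: [0.4329, 0.0911, 0.2309]
eef_rot: [0.565, 0.825, -0.0, -0.0]
contact_force: [1.8, 0.1, 0.6]
finger_gap: 0.0853
grip_force: 0.0
```

```bash
python3 -c "
from h import *
go(.6036,-.2095,.18,-6.1)"
```

```text
t 1.1 q [ 0.06 -0.17 -0.11  1.63  0.    1.26] F [1.8 0.1 0.6] gap 0.0853 ee [0.4329 0.0911 0.2309]
t mm [-342.    50.8   50.8] w deg [-2.000e-02 -1.000e-02  2.723e+01]
```

Emit:
{"op": "play_rows", "data": {"rows": [{"tx": -45, "ty": 7, "tz": 0, "wx": 0, "wy": 0, "wz": 5, "grip": 1}, {"tx": -90, "ty": 13, "tz": 0, "wx": 0, "wy": 0, "wz": 10, "grip": 1}, {"tx": -135, "ty": 20, "tz": 0, "wx": 0, "wy": 0, "wz": 15, "grip": 1}, {"tx": -180, "ty": 27, "tz": 5, "wx": 0, "wy": 0, "wz": 20, "grip": 1}, {"tx": -225, "ty": 33, "tz": 10, "wx": 0, "wy": 0, "wz": 25, "grip": 1}]}}

```text
time_s: 1.6
ee_pos: [0.5458, -0.1064, 0.2208]
eef_rot: [0.731, 0.683, 0.0, -0.0]
contact_force: [0.1, 0.4, 0.4]
finger_gap: 0.0853
grip_force: 0.0
```

```bash
python3 -c "
from h import *
go(.6036,-.2095,.18,-6.1)"
```

```text
t 1.6 q [-0.31  0.13  0.16  1.61  0.    1.33] F [0.1 0.4 0.4] gap 0.0853 ee [ 0.5458 -0.1064  0.2208]
t mm [-99.   64.6  40.7] w deg [-0.01 -0.02  2.22]
```

Emit:
{"op": "play_rows", "data": {"rows": [{"tx": -35, "ty": 22, "tz": 14, "wx": 0, "wy": 0, "wz": 1, "grip": 1}, {"tx": -68, "ty": 44, "tz": 27, "wx": 0, "wy": 0, "wz": 2, "grip": 1}, {"tx": -90, "ty": 58, "tz": 36, "wx": 0, "wy": 0, "wz": 2.2, "grip": 1}, {"tx": -99, "ty": 64.6, "tz": 40.7, "wx": 0, "wy": 0, "wz": 2.2, "grip": 1}, {"tx": -99, "ty": 64.6, "tz": 40.7, "wx": 0, "wy": 0, "wz": 2.2, "grip": 1}]}}

```text
time_s: 2.1
ee_pos: [0.6028, -0.208, 0.1785]
eef_rot: [0.743, 0.67, -0.001, -0.002]
contact_force: [-0.8, 0.1, -0.2]
finger_gap: 0.0855
grip_force: 0.0
```

```bash
python3 - <<'E'
from h import *
go(.6036,-.2095,.071,-6.1)
p,d,c=cam('wrist');cv2.imwrite('pics/w1.png',np.clip(p*1.5,0,255).astype(np.uint8))
def px(X): q=c['mtx']@(c['R']@np.array(X)+c['t']);return (q[:2]/q[2]).round(0)
print('expect knob top',px([.6036,-.2095,.098]),'block top',px([.5929,-.310,.051]))
h=cv2.cvtColor(p,cv2.COLOR_BGR2HSV);P=pts(d,c)
r=((h[...,0]<8)|(h[...,0]>172))&(h[...,1]>150)&(d>0)
q=P[r&(P[...,2]>.085)];print('knob',len(q),q.mean(0).round(4),q.min(0).round(4),q.max(0).round(4))
q=P[(d>0)&(P[...,2]>.046)&(P[...,2]<.056)&(P[...,1]<-.28)&(P[...,1]>-.34)];print('block',len(q),q.mean(0).round(4),q.min(0).round(4),q.max(0).round(4))
E
```

```text
t 2.1 q [-0.44  0.35  0.34  1.57  0.    1.24] F [-0.8  0.1 -0.2] gap 0.0855 ee [ 0.6028 -0.208   0.1785]
t mm [ -1.5   1.3 107.5] w deg [-0.2  -0.08  0.17]
expect knob top [280. 225.] block top [279. 314.]
knob 632 [ 0.6041 -0.2044  0.0961] [ 0.5509 -0.2148  0.0883] [ 0.6137 -0.1952  0.1991]
block 804 [ 0.5921 -0.305   0.0508] [ 0.578  -0.3206  0.046 ] [ 0.6061 -0.2921  0.0536]
```

View pics/w1.png

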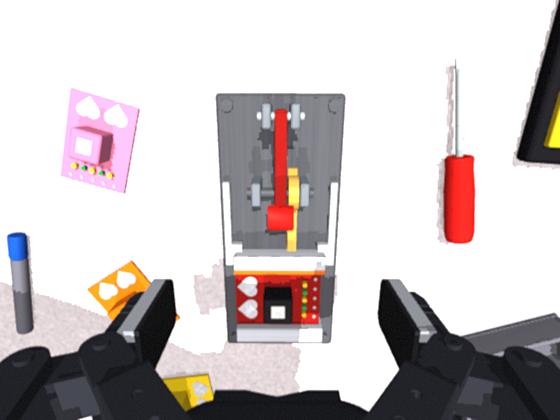

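The wrist view confirms the holder, with the knob at (280,218) and the block at (278,312), both centred between the fingers. It puts things 2–4 mm further +y than my estimate, so I'll split the difference and descend.

Emit:
{"op": "play_rows", "data": {"rows": [{"tx": 0.5, "ty": 0, "tz": 25, "wx": 0, "wy": 0, "wz": 0, "grip": 1}, {"tx": 1, "ty": 0, "tz": 55, "wx": 0, "wy": 0, "wz": 0, "grip": 1}, {"tx": 1.5, "ty": 0, "tz": 82, "wx": 0, "wy": 0, "wz": 0, "grip": 1}, {"tx": 2, "ty": 0, "tz": 100, "wx": 0, "wy": 0, "wz": 0, "grip": 0.7}, {"tx": 2, "ty": 0, "tz": 108, "wx": 0, "wy": 0, "wz": 0, "grip": 0.5}]}}

```text
time_s: 2.65
ee_pos: [0.6022, -0.203, 0.0713]
eef_rot: [0.742, 0.671, -0.0, -0.002]
contact_force: [-0.2, 0.0, 0.2]
finger_gap: 0.059
grip_force: 0.0
```

Emit:
{"op": "play_rows", "data": {"rows": [{"tx": 0, "ty": 0, "tz": 0, "wx": 0, "wy": 0, "wz": 0, "grip": 0}, {"tx": 0, "ty": 0, "tz": 0, "wx": 0, "wy": 0, "wz": 0, "grip": 0}, {"tx": 0, "ty": 0, "tz": 0, "wx": 0, "wy": 0, "wz": 0, "grip": 0}, {"tx": 0, "ty": 0, "tz": 0, "wx": 0, "wy": 0, "wz": 0, "grip": 0}, {"tx": 0, "ty": 0, "tz": 0, "wx": 0, "wy": 0, "wz": 0, "grip": 0}], "force": 30}}

```text
time_s: 3.15
ee_pos: [0.6054, -0.2057, 0.075]
eef_rot: [0.742, 0.67, 0.001, 0.002]
contact_force: [1.3, 1.6, 5.4]
finger_gap: 0.0172
grip_force: 35.2
```

```bash
python3 - <<'E'
from h import *
go(.6036,-.2075,.071,-6.1)
E
```

```text
t 3.15 q [-0.43  0.36  0.15  1.36  0.    1.24] F [1.3 1.6 5.4] gap 0.0172 ee [ 0.6054 -0.2057  0.075 ]
t mm [-2.  -1.6  4. ] w deg [0.25 0.01 0.27]
```

Emit:
{"op": "play_rows", "data": {"rows": [{"tx": 1.8, "ty": 0, "tz": -3.2, "wx": 0, "wy": 0, "wz": 0, "grip": 0}, {"tx": 3.6, "ty": 0, "tz": -6.3, "wx": 0, "wy": 0, "wz": 0, "grip": 0}, {"tx": 5.7, "ty": 0, "tz": -9.3, "wx": 0, "wy": 0, "wz": 0, "grip": 0}, {"tx": 8, "ty": 0, "tz": -12.2, "wx": 0, "wy": 0, "wz": 0, "grip": 0}, {"tx": 11.7, "ty": 0, "tz": -16.6, "wx": 0, "wy": 0, "wz": 0, "grip": 0}]}}

```text
time_s: 3.65
ee_pos: [0.6061, -0.1963, 0.0882]
eef_rot: [0.743, 0.67, -0.001, 0.002]
contact_force: [7.1, -4.5, -5.1]
finger_gap: 0.0172
grip_force: 33.1
```

```bash
python3 - <<'E'
from h import *
go(.6036,-.2075,.071,-6.1)
p,d,c=cam('side');cv2.imwrite('pics/s2.png',cv2.resize(np.clip(p[190:350,270:410]*1.5,0,255).astype(np.uint8),None,fx=3.5,fy=3.5))
E
```

```text
t 3.65 q [-0.42  0.35  0.16  1.38 -0.    1.26] F [ 7.1 -4.5 -5.1] gap 0.0172 ee [ 0.6061 -0.1963  0.0882]
t mm [-11.4  -1.4  17.2] w deg [0.14 0.24 0.16]
```

View pics/s2.png

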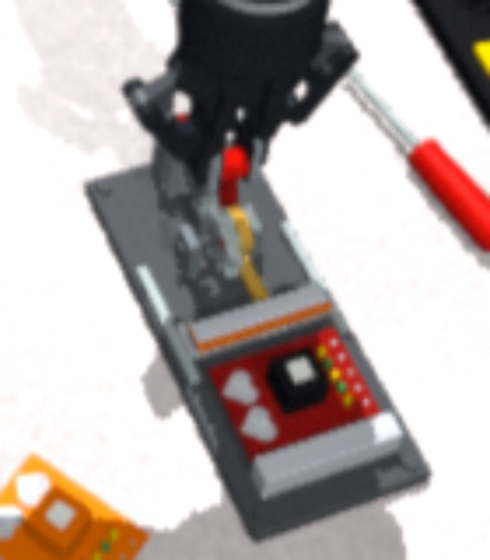

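The crop shows the pawl lifted in the fingers (232,165), and the orange lip (262,335) clearly apart from the board. I'll hold for another 0.5 s, then let the pawl drop.

Emit:
{"op": "play_rows", "data": {"rows": [{"tx": 0, "ty": 0, "tz": 0, "wx": 0, "wy": 0, "wz": 0, "grip": 0}, {"tx": 0, "ty": 0, "tz": 0, "wx": 0, "wy": 0, "wz": 0, "grip": 0}, {"tx": 0, "ty": 0, "tz": 0, "wx": 0, "wy": 0, "wz": 0, "grip": 0}, {"tx": 0, "ty": 0, "tz": 0, "wx": 0, "wy": 0, "wz": 0, "grip": 0}, {"tx": 0, "ty": 0, "tz": 0, "wx": 0, "wy": 0, "wz": 0, "grip": 0}]}}

```text
time_s: 4.2
ee_pos: [0.6062, -0.1958, 0.0886]
eef_rot: [0.743, 0.67, -0.0, 0.002]
contact_force: [4.9, -3.2, -3.9]
finger_gap: 0.0175
grip_force: 33.2
```

Emit:
{"op": "play_rows", "data": {"rows": [{"tx": 0, "ty": 0, "tz": 0, "wx": 0, "wy": 0, "wz": 0, "grip": 0.5}, {"tx": 0, "ty": 0, "tz": 0, "wx": 0, "wy": 0, "wz": 0, "grip": 0.8}, {"tx": 0, "ty": 0, "tz": 0, "wx": 0, "wy": 0, "wz": 0, "grip": 1}, {"tx": 0, "ty": 0, "tz": -15, "wx": 0, "wy": 0, "wz": 0, "grip": 1}, {"tx": 0, "ty": 0, "tz": -40, "wx": 0, "wy": 0, "wz": 0, "grip": 1}]}}

```text
time_s: 4.7
ee_pos: [0.603, -0.1931, 0.1279]
eef_rot: [0.742, 0.67, -0.001, -0.002]
contact_force: [-0.3, -0.6, 1.0]
finger_gap: 0.0847
grip_force: 0.0
```

```bash
python3 - <<'E'
from h import *
go(.592,-.308,.14,-6.1)
E
```

```text
t 4.7 q [-0.42  0.34  0.23  1.46 -0.    1.26] F [-0.3 -0.6  1. ] gap 0.0847 ee [ 0.603  -0.1931  0.1279]
t mm [-115.4    0.7  -12.3] w deg [-0.29 -0.09  0.25]
```

Emit:
{"op": "play_rows", "data": {"rows": [{"tx": -15, "ty": 0, "tz": -8, "wx": 0, "wy": 0, "wz": 0, "grip": 1}, {"tx": -50, "ty": 0, "tz": -12, "wx": 0, "wy": 0, "wz": 0, "grip": 1}, {"tx": -90, "ty": 0, "tz": -12, "wx": 0, "wy": 0, "wz": 0, "grip": 1}, {"tx": -115, "ty": 0.7, "tz": -12, "wx": 0, "wy": 0, "wz": 0.3, "grip": 1}, {"tx": -115, "ty": 0.7, "tz": -12, "wx": 0, "wy": 0, "wz": 0.3, "grip": 1}]}}

```text
time_s: 5.2
ee_pos: [0.5927, -0.3134, 0.1414]
eef_rot: [0.746, 0.666, -0.001, 0.001]
contact_force: [0.2, -0.4, 0.4]
finger_gap: 0.0851
grip_force: 0.0
```

```bash
python3 - <<'E'
from h import *
go(.592,-.308,.031,-6.1)
p,d,c=cam('wrist');cv2.imwrite('pics/w2.png',np.clip(p*1.3,0,255).astype(np.uint8))
P=pts(d,c)
q=P[(d>0)&(P[...,2]>.047)&(P[...,2]<.055)&(P[...,1]<-.285)&(P[...,1]>-.335)&(abs(P[...,0]-.59)<.03)];print('block',len(q),q.mean(0).round(4),q.min(0).round(4),q.max(0).round(4))
def px(X): q=c['mtx']@(c['R']@np.array(X)+c['t']);return (q[:2]/q[2]).round(0)
print(px([.5929,-.310,.051]),px([.5921,-.306,.051]))
E
```

```text
t 5.2 q [-0.59  0.43  0.37  1.51 -0.    1.1 ] F [ 0.2 -0.4  0.4] gap 0.0851 ee [ 0.5927 -0.3134  0.1414]
t mm [  5.6  -1.4 110.4] w deg [ 0.03  0.14 -0.35]
block 1350 [ 0.5923 -0.306   0.0509] [ 0.5785 -0.3213  0.047 ] [ 0.606  -0.2928  0.0534]
[277. 214.] [275. 208.]
```

View pics/w2.png

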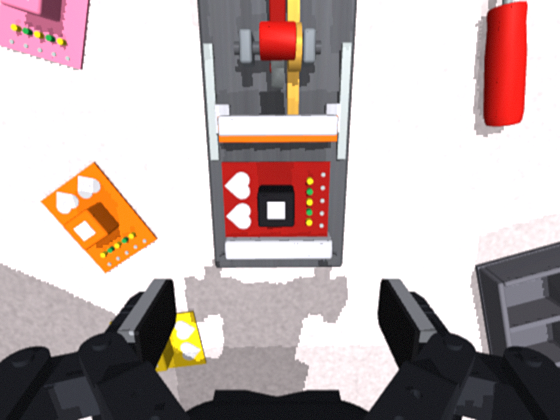

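The wrist view shows the pawl down again (knob at (280,40)), the jaw clear of the board, and the block at (276,207), which is about (0.5923, -0.307). I'll descend part of the way, then correct.

Emit:
{"op": "play_rows", "data": {"rows": [{"tx": 1, "ty": 0, "tz": 20, "wx": 0, "wy": 0, "wz": 0, "grip": 1}, {"tx": 3, "ty": 0, "tz": 45, "wx": 0, "wy": 0, "wz": 0, "grip": 1}, {"tx": 4, "ty": 0, "tz": 65, "wx": 0, "wy": 0, "wz": 0, "grip": 0.8}, {"tx": 4, "ty": 0, "tz": 70, "wx": 0, "wy": 0, "wz": 0, "grip": 0.7}, {"tx": 4, "ty": 0, "tz": 70, "wx": 0, "wy": 0, "wz": 0, "grip": 0.7}]}}

```text
time_s: 5.75
ee_pos: [0.5935, -0.3033, 0.0702]
eef_rot: [0.744, 0.668, -0.0, -0.001]
contact_force: [-0.8, -0.2, -0.2]
finger_gap: 0.0595
grip_force: 0.0
```

```bash
python3 - <<'E'
from h import *
go(.5923,-.307,.031,-6.1)
E
```

```text
t 5.75 q [-0.57  0.44  0.24  1.38  0.    1.1 ] F [-0.8 -0.2 -0.2] gap 0.0595 ee [ 0.5935 -0.3033  0.0702]
t mm [-3.9 -0.7 39.2] w deg [-0.13 -0.07 -0.  ]
```

Emit:
{"op": "play_rows", "data": {"rows": [{"tx": -3.5, "ty": -1, "tz": 15, "wx": 0, "wy": 0, "wz": 0, "grip": 0.7}, {"tx": -3.5, "ty": -1, "tz": 28, "wx": 0, "wy": 0, "wz": 0, "grip": 0.7}, {"tx": -3.5, "ty": -1, "tz": 35, "wx": 0, "wy": 0, "wz": 0, "grip": 0.7}, {"tx": -3.5, "ty": -1, "tz": 37, "wx": 0, "wy": 0, "wz": 0, "grip": 0.6}, {"tx": -3.5, "ty": -1, "tz": 37, "wx": 0, "wy": 0, "wz": 0, "grip": 0.55}]}}

```text
time_s: 6.25
ee_pos: [0.5924, -0.3075, 0.0335]
eef_rot: [0.744, 0.668, -0.0, -0.001]
contact_force: [0.5, -0.7, 0.4]
finger_gap: 0.0472
grip_force: 0.0
```

```bash
python3 - <<'E'
from h import *
go(.5923,-.307,.032,-6.1)
E
```

```text
t 6.25 q [-0.58  0.46  0.2   1.31  0.    1.1 ] F [ 0.5 -0.7  0.4] gap 0.0472 ee [ 0.5924 -0.3075  0.0335]
t mm [ 0.5 -0.2  1.5] w deg [-0.07 -0.04 -0.05]
```

Emit:
{"op": "play_rows", "data": {"rows": [{"tx": 0, "ty": 0, "tz": 0.5, "wx": 0, "wy": 0, "wz": 0, "grip": 0.3}, {"tx": 0, "ty": 0, "tz": 0.5, "wx": 0, "wy": 0, "wz": 0, "grip": 0.1}, {"tx": 0, "ty": 0, "tz": 0.5, "wx": 0, "wy": 0, "wz": 0, "grip": 0}, {"tx": 0, "ty": 0, "tz": 0.5, "wx": 0, "wy": 0, "wz": 0, "grip": 0}, {"tx": 0, "ty": 0, "tz": 0.5, "wx": 0, "wy": 0, "wz": 0, "grip": 0}], "force": 35}}

```text
time_s: 6.75
ee_pos: [0.5934, -0.308, 0.0345]
eef_rot: [0.744, 0.668, 0.0, 0.001]
contact_force: [1.4, -0.7, 3.4]
finger_gap: 0.0254
grip_force: 35.8
```

Emit:
{"op": "play_rows", "data": {"rows": [{"tx": 0, "ty": 0, "tz": 0, "wx": 0, "wy": 0, "wz": 0, "grip": 0}, {"tx": 0, "ty": 0, "tz": -4, "wx": 0, "wy": 0, "wz": 0, "grip": 0}, {"tx": 0, "ty": 0, "tz": -10, "wx": 0, "wy": 0, "wz": 0, "grip": 0}, {"tx": 0, "ty": 0, "tz": -20, "wx": 0, "wy": 0, "wz": 0, "grip": 0}, {"tx": 0, "ty": 0, "tz": -35, "wx": 0, "wy": 0, "wz": 0, "grip": 0}]}}

```text
time_s: 7.25
ee_pos: [0.592, -0.3072, 0.0682]
eef_rot: [0.744, 0.668, -0.0, -0.001]
contact_force: [0.3, 0.3, -1.4]
finger_gap: 0.0255
grip_force: 35.4
```

```bash
python3 - <<'E'
from h import *
go(.5724,.2247,.20,-7.2)
E
```

```text
t 7.25 q [-0.58  0.44  0.24  1.37  0.    1.1 ] F [ 0.3  0.3 -1.4] gap 0.0255 ee [ 0.592  -0.3072  0.0682]
t mm [ 526.9  -76.8 -130.9] w deg [-0.14 -0.07  1.05]
```

Emit:
{"op": "play_rows", "data": {"rows": [{"tx": 0, "ty": 0, "tz": -25, "wx": 0, "wy": 0, "wz": 0, "grip": 0}, {"tx": 0, "ty": 0, "tz": -60, "wx": 0, "wy": 0, "wz": 0, "grip": 0}, {"tx": 15, "ty": -2, "tz": -95, "wx": 0, "wy": 0, "wz": 0, "grip": 0}, {"tx": 45, "ty": -6, "tz": -120, "wx": 0, "wy": 0, "wz": 0, "grip": 0}, {"tx": 85, "ty": -12, "tz": -130, "wx": 0, "wy": 0, "wz": 0, "grip": 0}]}}

```text
time_s: 7.75
ee_pos: [0.5917, -0.2236, 0.2045]
eef_rot: [0.745, 0.667, 0.001, 0.004]
contact_force: [1.0, 0.9, -0.5]
finger_gap: 0.0254
grip_force: 35.4
```

Emit:
{"op": "play_rows", "data": {"rows": [{"tx": 40, "ty": -6, "tz": 0, "wx": 0, "wy": 0, "wz": 0, "grip": 0}, {"tx": 80, "ty": -12, "tz": 0, "wx": 0, "wy": 0, "wz": 0, "grip": 0}, {"tx": 120, "ty": -18, "tz": 0, "wx": 0, "wy": 0, "wz": 0, "grip": 0}, {"tx": 160, "ty": -24, "tz": 0, "wx": 0, "wy": 0, "wz": 0, "grip": 0}, {"tx": 200, "ty": -30, "tz": 0, "wx": 0, "wy": 0, "wz": 0, "grip": 0}]}}

```text
time_s: 8.25
ee_pos: [0.5817, -0.0183, 0.2005]
eef_rot: [0.744, 0.668, 0.001, 0.001]
contact_force: [-0.1, -0.2, -1.4]
finger_gap: 0.0252
grip_force: 35.4
```

```bash
python3 - <<'E'
from h import *
go(.5724,.2247,.10,-7.2)
E
```

```text
t 8.25 q [-0.15  0.19  0.19  1.57  0.    1.53] F [-0.1 -0.2 -1.4] gap 0.0252 ee [ 0.5817 -0.0183  0.2005]
t mm [240.6 -35.5 100.5] w deg [ 0.13 -0.    1.04]
```

Emit:
{"op": "play_rows", "data": {"rows": [{"tx": 45, "ty": -7, "tz": 0, "wx": 0, "wy": 0, "wz": 0, "grip": 0}, {"tx": 90, "ty": -13, "tz": 0, "wx": 0, "wy": 0, "wz": 0, "grip": 0}, {"tx": 135, "ty": -20, "tz": 10, "wx": 0, "wy": 0, "wz": 0, "grip": 0}, {"tx": 180, "ty": -27, "tz": 30, "wx": 0, "wy": 0, "wz": 1, "grip": 0}, {"tx": 215, "ty": -32, "tz": 50, "wx": 0, "wy": 0, "wz": 1, "grip": 0}]}}

```text
time_s: 8.75
ee_pos: [0.5733, 0.2003, 0.1507]
eef_rot: [0.749, 0.662, 0.002, 0.001]
contact_force: [1.1, -0.0, -1.1]
finger_gap: 0.0253
grip_force: 35.4
```

Emit:
{"op": "play_rows", "data": {"rows": [{"tx": 18, "ty": -2, "tz": 20, "wx": 0, "wy": 0, "wz": 0, "grip": 0}, {"tx": 25, "ty": -3, "tz": 40, "wx": 0, "wy": 0, "wz": 0, "grip": 0}, {"tx": 25, "ty": -3, "tz": 60, "wx": 0, "wy": 0, "wz": 0, "grip": 0}, {"tx": 25, "ty": -3, "tz": 75, "wx": 0, "wy": 0, "wz": 0, "grip": 0}, {"tx": 25, "ty": -3, "tz": 80, "wx": 0, "wy": 0, "wz": 0, "grip": 0}]}}

```text
time_s: 9.25
ee_pos: [0.5719, 0.2221, 0.0673]
eef_rot: [0.75, 0.662, -0.001, -0.001]
contact_force: [-0.4, -0.6, -1.7]
finger_gap: 0.0252
grip_force: 35.4
```

```bash
python3 - <<'E'
from h import *
go(.5724,.2247,.02,-7.2)
p,d,c=cam('wrist');cv2.imwrite('pics/w3.png',np.clip(p*1.3,0,255).astype(np.uint8))
E
```

```text
t 9.25 q [ 0.26  0.3   0.06  1.33 -0.    1.96] F [-0.4 -0.6 -1.7] gap 0.0252 ee [0.5719 0.2221 0.0673]
t mm [ 2.7  0.3 47.3] w deg [-0.14  0.06  0.04]
```

View pics/w3.png

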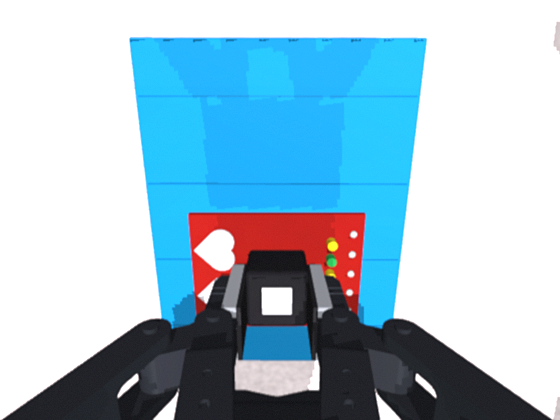

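The board is held level over the middle of the mat. Its far edge is at row 212 and the mat's far edge at row 38. I'll lower it gently.

Emit:
{"op": "play_rows", "data": {"rows": [{"tx": 0, "ty": 0, "tz": 15, "wx": 0, "wy": 0, "wz": 0, "grip": 0}, {"tx": 0, "ty": 0, "tz": 30, "wx": 0, "wy": 0, "wz": 0, "grip": 0}, {"tx": 0, "ty": 0, "tz": 42, "wx": 0, "wy": 0, "wz": 0, "grip": 0}, {"tx": 0, "ty": 0, "tz": 47, "wx": 0, "wy": 0, "wz": 0, "grip": 0}, {"tx": 0, "ty": 0, "tz": 48, "wx": 0, "wy": 0, "wz": 0, "grip": 0}]}}

```text
time_s: 9.8
ee_pos: [0.5719, 0.2221, 0.0191]
eef_rot: [0.75, 0.662, -0.001, -0.001]
contact_force: [-0.4, 0.2, -1.4]
finger_gap: 0.0252
grip_force: 35.4
```

Emit:
{"op": "play_rows", "data": {"rows": [{"tx": 0, "ty": 0, "tz": 1, "wx": 0, "wy": 0, "wz": 0, "grip": 0}, {"tx": 0, "ty": 0, "tz": 2, "wx": 0, "wy": 0, "wz": 0, "grip": 0}, {"tx": 0, "ty": 0, "tz": 3, "wx": 0, "wy": 0, "wz": 0, "grip": 0}, {"tx": 0, "ty": 0, "tz": 4, "wx": 0, "wy": 0, "wz": 0, "grip": 0}, {"tx": 0, "ty": 0, "tz": 4, "wx": 0, "wy": 0, "wz": 0, "grip": 0}]}}

```text
time_s: 10.3
ee_pos: [0.5731, 0.2225, 0.0168]
eef_rot: [0.75, 0.662, 0.0, 0.0]
contact_force: [-0.5, -0.9, -0.8]
finger_gap: 0.0252
grip_force: 35.4
```

Emit:
{"op": "play_rows", "data": {"rows": [{"tx": 0, "ty": 0, "tz": 0.7, "wx": 0, "wy": 0, "wz": 0, "grip": 0}, {"tx": 0, "ty": 0, "tz": 1.4, "wx": 0, "wy": 0, "wz": 0, "grip": 0}, {"tx": 0, "ty": 0, "tz": 2, "wx": 0, "wy": 0, "wz": 0, "grip": 0}, {"tx": 0, "ty": 0, "tz": 2, "wx": 0, "wy": 0, "wz": 0, "grip": 0}, {"tx": 0, "ty": 0, "tz": 2, "wx": 0, "wy": 0, "wz": 0, "grip": 0}]}}

```text
time_s: 10.8
ee_pos: [0.573, 0.2225, 0.0147]
eef_rot: [0.75, 0.662, -0.0, -0.0]
contact_force: [-0.2, -0.2, -1.3]
finger_gap: 0.0255
grip_force: 35.4
```

Still no contact, since the weight is still carried. I'll creep further.

Emit:
{"op": "play_rows", "data": {"rows": [{"tx": 0, "ty": 0, "tz": 0.5, "wx": 0, "wy": 0, "wz": 0, "grip": 0}, {"tx": 0, "ty": 0, "tz": 1, "wx": 0, "wy": 0, "wz": 0, "grip": 0}, {"tx": 0, "ty": 0, "tz": 1.5, "wx": 0, "wy": 0, "wz": 0, "grip": 0}, {"tx": 0, "ty": 0, "tz": 2, "wx": 0, "wy": 0, "wz": 0, "grip": 0}, {"tx": 0, "ty": 0, "tz": 2, "wx": 0, "wy": 0, "wz": 0, "grip": 0}]}}

```text
time_s: 11.3
ee_pos: [0.573, 0.2225, 0.0135]
eef_rot: [0.75, 0.662, 0.0, 0.0]
contact_force: [-2.2, -1.0, 4.5]
finger_gap: 0.0254
grip_force: 36.0
```

Contact at TCP height 13.5 mm, where expected, with a push of about 5 N. I'll release.

Emit:
{"op": "play_rows", "data": {"rows": [{"tx": 0, "ty": 0, "tz": -0.5, "wx": 0, "wy": 0, "wz": 0, "grip": 0}, {"tx": 0, "ty": 0, "tz": -0.5, "wx": 0, "wy": 0, "wz": 0, "grip": 0.35}, {"tx": 0, "ty": 0, "tz": -0.5, "wx": 0, "wy": 0, "wz": 0, "grip": 0.55}, {"tx": 0, "ty": 0, "tz": -0.5, "wx": 0, "wy": 0, "wz": 0, "grip": 0.6}, {"tx": 0, "ty": 0, "tz": -2, "wx": 0, "wy": 0, "wz": 0, "grip": 0.6}]}}

```text
time_s: 11.8
ee_pos: [0.5728, 0.2224, 0.0143]
eef_rot: [0.75, 0.662, -0.0, -0.0]
contact_force: [-0.4, -0.7, 0.5]
finger_gap: 0.0512
grip_force: 0.0
```

Emit:
{"op": "play_rows", "data": {"rows": [{"tx": 0, "ty": 0, "tz": -15, "wx": 0, "wy": 0, "wz": 0, "grip": 0.6}, {"tx": 0, "ty": 0, "tz": -40, "wx": 0, "wy": 0, "wz": 0, "grip": 0.6}, {"tx": 0, "ty": 0, "tz": -80, "wx": 0, "wy": 0, "wz": 0, "grip": 0.6}, {"tx": -20, "ty": 0, "tz": -120, "wx": 0, "wy": 0, "wz": 0, "grip": 1}, {"tx": -60, "ty": 0, "tz": -150, "wx": 0, "wy": 0, "wz": 0, "grip": 1}]}}

```text
time_s: 12.3
ee_pos: [0.5667, 0.1647, 0.1691]
eef_rot: [0.748, 0.663, 0.003, 0.001]
contact_force: [0.8, -1.5, -0.1]
finger_gap: 0.0779
grip_force: 0.0
```

Emit:
{"op": "play_rows", "data": {"rows": [{"tx": -40, "ty": -30, "tz": 0, "wx": 0, "wy": 0, "wz": 0, "grip": 1}, {"tx": -60, "ty": -70, "tz": 0, "wx": 0, "wy": 0, "wz": 0, "grip": 1}, {"tx": -60, "ty": -110, "tz": 0, "wx": 0, "wy": 0, "wz": 0, "grip": 1}, {"tx": -60, "ty": -130, "tz": 0, "wx": 0, "wy": 0, "wz": 0, "grip": 1}, {"tx": -60, "ty": -130, "tz": 0, "wx": 0, "wy": 0, "wz": 0, "grip": 1}]}}

```text
time_s: 12.8
ee_pos: [0.4273, 0.1198, 0.1664]
eef_rot: [0.75, 0.662, 0.001, 0.0]
contact_force: [0.3, -0.7, 0.2]
finger_gap: 0.0856
grip_force: 0.0
```

```bash
python3 - <<'E'
from h import *
p,d,c=cam('top');p2,_,_=cam('side')
o=np.hstack([cv2.resize(p[100:300,100:450],(700,400))]);cv2.imwrite('pics/t3.png',np.clip(o*1.5,0,255).astype(np.uint8))
h=cv2.cvtColor(p,cv2.COLOR_BGR2HSV);P=pts(d,c)
r=((h[...,0]<8)|(h[...,0]>172))&(h[...,1]>150)&(d>0)
m=r.copy();m[:,:125]=0;m[:,225:]=0
cs,_=cv2.findContours(m.astype(np.uint8),0,1);k=np.vstack(cs)[:,0]
w=np.array([ray(c,u,v,.006)[:2] for u,v in k],np.float32);print(cv2.minAreaRect(w),'z',np.percentile(P[m][:,2],[10,50,90]))
m=r&(P[...,2]>.08);m[:,:300]=0;q=P[m];print('knob',len(q),np.median(q,0).round(4),q[:,2].max())
E
```

```text
((0.5725095272064209, 0.21975098550319672), (0.05693040043115616, 0.07744025439023972), 82.55850219726562) z [0.00445216 0.00653139 0.00897719]
knob 70 [ 0.603  -0.2087  0.0971] 0.10215763727298556
```

View pics/t3.png

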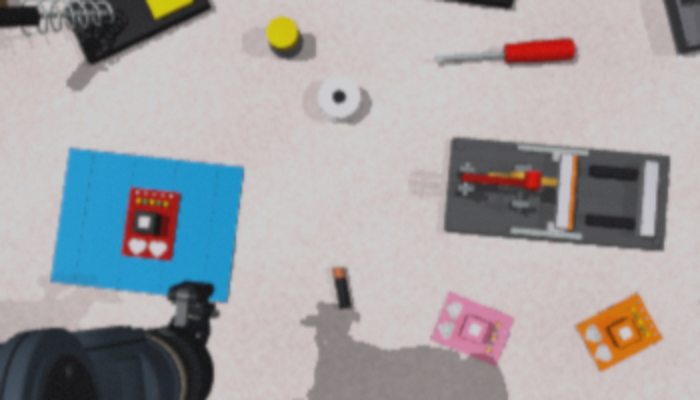

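The board lies flat in the middle of the mat at (150,222), the pawl is down at (533,180) with its knob at the original height, and the other things are in place. I'll check the jaw travel from the orange lip, then hand in.

```bash
python3 - <<'E'
from h import *
def lip(p,c):
    h=cv2.cvtColor(p,cv2.COLOR_BGR2HSV);m=(h[...,0]>8)&(h[...,0]<18)&(h[...,1]>150);m[:170]=0;m[225:]=0;m[:,:375]=0;m[:,400:]=0
    v,u=np.nonzero(m);return len(u),ray(c,u.mean(),v.mean(),.032)
f=np.load('top.npz');a=lip(f['p'],f)
p,d,c=cam('top');b=lip(p,c);t=(b[1]-a[1])@[.106,.994,0]
print(a,b,t)
if t>.0145: print(close_job())
E
```

```text
(75, array([ 0.59595671, -0.28290642,  0.032     ])) (66, array([ 0.59875252, -0.26493656,  0.032     ])) 0.01815839729504525
the job is handed in; nothing more can be done
None
```

The job is handed in: the jaw is backed off by about 18 mm, the pawl is down on the wheel again, and the red board lies flat and let go in the middle of the blue mat, with the other things left where they were (by eye in the last top picture).

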